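# Index the selector arm to the green station the short way and lock it

## Task

The arm of the round station selector is parked between stations with its black-knobbed locking pin standing unlocked on the plate. Lift the pin just clear of the plate, swing the arm by it the shorter way round to the station with the green button, and gently feel the pin into that station's hole until it is fully home; never press or force the pin hard against the plate, leave the loose things around it alone, and let go.

Things in the scene. Friction and masses are not known exactly. Their poses are not given: they have to be found in the camera images.
- selector_base: Fixed blue round base, 244 mm across, 20 mm high; origin on the selector's axis at the worktop, z up. Its +x is the park direction of the arm. Four coloured buttons sit on its rim, and a round grey plate with the pin holes is clamped on top (see plate_top).
- mark_green: Green button, 17 mm across, 5.5 mm high, on the base's rim 108 mm from the axis; origin at the centre of its underside. Its bearing from the axis is the nominal bearing of the green station: the hole is 70 mm from the axis, up to 0.16 rad to either side. It is at +-90 or +-135 degrees from the base's +x. Red, yellow and white buttons mark other stations.
- selector_arm (a joint): Turn of the arm from its start (rad, 0 at the start, positive anticlockwise seen from above). It turns endlessly about the upright axis, with friction of about 0.12 N m, and stays where it is left. Parked at first within 0.3 rad of the base's +x direction.
- guide_top (a point): Centre of the top (z = 57 mm) of the arm's steel guide block, 30 x 30 x 20 mm, 70 mm from the axis, 3 mm above the plate. A 10.3 mm bore runs down through it, where the pin slides and turns freely. A yellow arm joins it to the dark hub (42 mm across, 63 mm high); a short yellow pointer sticks out beyond it.
- lock_pin: Loose pin, 0.08 to 0.17 kg: 9 mm steel shaft 33 mm long, tip bevelled by 1 mm; above it a round black knob 27 mm across, 34 mm high. Origin at the tip, z up; knob from 33 to 67 mm above the tip. At first upright in the arm's bore, tip on the plate (z = 34 mm), knob 10 mm above the block. Locked home: tip at z = 24 mm, knob on the block. Leaves the bore when lifted 23 mm.
- solder_reel: Loose blue solder reel, 53 mm across, 32 mm high, near the selector; a bystander. Origin under its centre. The tall white test fixture right of the selector (y from -0.15 to 0.15 m, x from 0.56 m) is solid and 0.25 m high.
- motor_1: Loose small pale gear motor, 44 x 58 x 24 mm, near the selector; a bystander. Origin under its centre. The tall white test fixture right of the selector (y from -0.15 to 0.15 m, x from 0.56 m) is solid and 0.25 m high.
- plate_top (a point): On the axis, at the top face (z = 34 mm) of the grey plate, 185 mm across, 14 mm thick. Seven 10.5 mm through holes, hardly chamfered, on a 70 mm radius, 45 degrees apart, none at park. Axes are the base's. The plate was clamped by hand: the hole ring is turned by up to 0.16 rad (11 mm at the holes) against base and buttons, unmeasured; find the hole by feel. Within 0.8 mm it drops in.
Things that resemble listed ones, but are neither listed nor needed, are in the scene too. Of the things that look like the lock_pin, the largest one is meant.

How it is judged:
On the way:
1. the pin is lifted clear of the plate (tip at least 1.5 mm above it) before the arm has been turned by 0.3 rad (height (world z) of lock_pin above 0.0355 m and value of joint selector_arm between -0.3 and 0.3 rad), for 0.1 s.
At the end, for the whole second after the job is handed in: The locking pin is through the arm's bore and in the hole of the green station (pin within 48 mm of the green button, within 4 mm of the bore's axis), fully home within 2.5 mm (tip below z = 26.5 mm), upright within 0.1 rad, at rest and released (horizontal distance between lock_pin and mark_green below 0.048 m and horizontal distance between lock_pin and guide_top below 0.004 m and height (world z) of lock_pin between 0.02 and 0.0265 m and angle between lock_pin's own z axis and vertical below 0.1 rad and linear speed of lock_pin below 0.01 m/s); the robot touches nothing.
It fails at once if the arm is turned the long way round (more than 3.1 rad from its start, either way) (value of joint selector_arm above 3.1 rad or value of joint selector_arm below -3.1 rad).
It fails at once if the pin presses or is forced against the plate or base with more than 25 N (contact force between lock_pin and selector_base above 25 N).
It fails at once if a loose bystander is moved by more than 15 mm (distance of any of solder_reel, motor_1 from where it was at the start of the episode above 0.015 m).
It also fails if it takes over 61 s, if anything falls off the work surface, if the arm or the gripper's body presses on something with over 40 N, if the wrist force passes 120 N, or if a joint passes its speed limit or range.

## Robot

A 7-joint arm with a two-finger parallel gripper is mounted at the origin on a cart in front of the work surface, level with it; the furniture and walls round the work are solid. World frame = base frame: x ahead of the robot, y to its left, z up, the work surface at z = 0. Lengths are in m, angles in rad, forces in N, time in s.
With the tool pointing down it reaches from about 0.4 to 0.85 m from the base axis. Payload 4.5 kg.
Tool frame: the origin (TCP) lies at the very end of the fingers, on their centre line; the grasp point (between the pads) lies 19 mm behind it (r.grip_point_offset is the distance from the TCP to the grasp point, in m); z points along the fingers, y is the line along which they close (so a half turn about z gives the same grasp; the last joint's range is limited). The gripper opens to 88 mm and grips with 3 to 60 N. Pads are 18 mm wide; open, the fingers measure 123 mm over their backs; the gripper's body (75 mm by 187 mm) begins 45 mm behind the grasp point.
Start: joints at [1.203, 0.689, -0.195, 1.565, 0.157, 0.902, -0.215], TCP at [0.244, -0.575, 0.239] pointing down, gripper open.
Joint ranges: [-3.01, 3.01], [-0.46, 2.08], [-1.47, 1.51], [0.13, 2.56], [-1, 4.14], [0.04, 2.09], [-2.66, 2.66]. Speed limits (rad/s): [2.57, 2.57, 3.14, 3.14, 3.14, 3.14, 3.14].

## Interface

Orientations are given as a unit quaternion [x, y, z, w].
In Python, from plant import r gives the robot as it stands.
- The arm moves only by the tool carry_out, never from a script. Its argument "rows" is a list of rows, each a list of 3 entries, a list of its own where there are three numbers: the shift along the tool's x, y, z in cm, then the turn, a rotation vector about the tool's x, y, z in degrees, then the closure, from 0 (fully open) to 1 (shut). A call has 1 to 12 rows; each row is the pose to reach, as a shift and turn from the pose commanded when the call began, along the tool's axes at that moment; what a row does not reach only later rows make up. A row lasts 1/10 s, in which the tool goes at most 50 mm and 8.59 degrees, less where a joint would pass 70% of its speed; a pose out of reach is approached as far as the arm can. A call with a gripper value outside its range is refused whole. The fingers move at their own pace and stop on an object; "newtons" is the grip in N (left out, the last holds). Time passes only in rows, so rows that repeat a pose let the fingers close. It gives the time, the measured TCP pose, the force, the opening and the grip force at its end, in the units of the state.
- r.get_state(): the state, without advancing time (a new reading comes with each control period).
- r.snapshot(name): name is "scene" or "top"; returns a dict with "image" (400x640x3 uint8, red, green, blue), "fx", "fy", "cx", "cy" (pixels), "pose" (4x4, takes a point from camera to world coordinates). Camera axes: x right, y up, looking along -z (the intrinsics and any distortion apply to the point x, -y, -z); pixel columns grow to the right and rows downward; lengths in m; the calibration is good to about 2 mm. A picture is of the moment at which its call begins. There is no depth.
- r.finish_job(): hands the job in; it is judged then, once.
The state is a dict: "clock": time; "q": joint angles; "qd": joint speeds; "joint_torque": joint torques, N m; "tool_pos": TCP position; "eef_rot": TCP orientation; "contact_force": force on the tool from outside, world axes, zero at the start; "moment": the same for the moment, N m; "opening": opening from 0.0 (shut) to 1.0 (fully open); "finger_force": force on a finger pad.
Only numpy, scipy, OpenCV 4.12 (cv2) and the standard library are available. Lean on these libraries where they do the work, as an engineer would, in place of code of your own. Each camera call takes 0.05 s, during which the arm holds its last target. There are 200 camera calls.

## Working session

There is one attempt and no reset: what is moved stays moved. The work goes in short steps, Python scripts to look and compute and a tool call to move; the robot and the scene stay as the last step left them, time stands still between calls to the robot, and variables do not carry over. Pictures are saved under pics/ and viewed, at most 10 in all, crops included, and the job is handed in when it is done.

Besides the shell and the picture viewer there is one more tool, called after "Emit:" by a JSON object that holds its "fn" and its "kwargs". carry_out: Moves the arm, as the interface text tells. Its arguments: {"type":"object","properties":{"rows":{"type":"array"},"newtons":{"type":"number"}},"required":["rows"]}

```bash
mkdir -p pics; python3 - <<'E'
from plant import r
import cv2,numpy as np
for n in("scene","top"):
    s=r.snapshot(n); cv2.imwrite(f"pics/{n}0.png",s["image"][:,:,::-1])
    print(n,s["fx"],s["fy"],s["cx"],s["cy"],[k for k in s]);print(np.round(s["pose"],4).tolist())
s=r.get_state();print(s)
E
```

```text
scene 494.94321552482484 494.94321552482484 320.00580446231385 197.01174974163203 ['image', 'fx', 'fy', 'cx', 'cy', 'pose']
[[0.7472, 0.4282, -0.5082, 0.0698], [-0.6645, 0.4931, -0.5615, -0.2695], [0.0101, 0.7573, 0.653, 0.6754], [0.0, 0.0, 0.0, 1.0]]
top 480.9699513493116 480.9699513493116 312.01619758146006 198.93772856190665 ['image', 'fx', 'fy', 'cx', 'cy', 'pose']
[[-0.049, 0.9779, -0.2033, 0.3319], [-0.9988, -0.0477, 0.011, 0.2682], [0.0011, 0.2036, 0.979, 1.1068], [0.0, 0.0, 0.0, 1.0]]
{'clock': 0.1, 'q': array([ 1.20280191,  0.68989863, -0.1945217 ,  1.56618618,  0.15731671,
        0.90248932, -0.21508611]), 'qd': array([ 2.15782063e-03, -1.83682702e-03, -1.86885579e-05, -3.19215473e-03,
       -4.08395756e-04,  2.30860520e-03,  1.17130239e-03]), 'joint_torque': array([-3.05269896e-03, -5.28501642e+01, -1.27116367e+00, -1.53837651e+01,
       -5.24597545e-02,  1.99607057e-03,  4.41553414e-05]), 'tool_pos': array([ 0.24416802, -0.57474931,  0.23800555]), 'eef_rot': array([ 9.79878128e-01,  1.99595147e-01, -2.19043404e-04, -7.63860218e-04]), 'contact_force': array([ 0.68799581, -0.19198273, -0.61820916]), 'moment': array([6.60747655e-03, 6.67751321e-02, 1.94077113e-06]), 'finger_force': 0.0, 'opening': 0.9932045666893139}
```

View pics/top0.png

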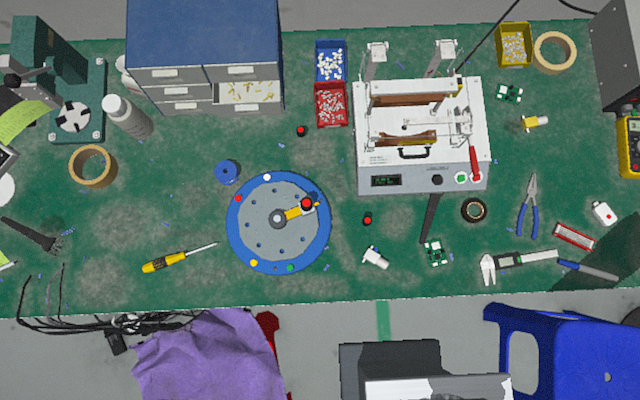

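View pics/scene0.png

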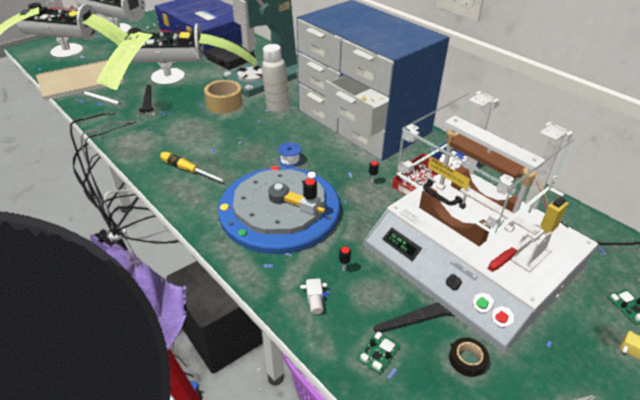

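The top view shows the selector's centre near (278,219), the green button at (290,268), and white, red and yellow at (267,177), (238,198) and (253,263). There are three pin-like things: (306,203) in the arm, (300,130) and (367,218). The one at (306,203) is the largest and stands in the arm's bore, so it fits the description. I'll confirm it in a crop.

```bash
cat > h.py <<'E'
from plant import r
import cv2,numpy as np
def w(s,u,v,z):
    d=s["pose"][:3,:3]@np.array([(u-s["cx"])/s["fx"],-(v-s["cy"])/s["fy"],-1]);p=s["pose"][:3,3]
    return p+d*(z-p[2])/d[2]
def px(s,P):
    c=s["pose"][:3,:3].T@(np.array(P)-s["pose"][:3,3]);return np.array([s["cx"]+s["fx"]*c[0]/-c[2],s["cy"]-s["fy"]*c[1]/-c[2]])
def blob(s,lo,hi,box):
    h=cv2.cvtColor(s["image"],cv2.COLOR_RGB2HSV);m=cv2.inRange(h,lo,hi);k=np.zeros_like(m);x0,y0,x1,y1=box;k[y0:y1,x0:x1]=m[y0:y1,x0:x1]
    n,l,st,c=cv2.connectedComponentsWithStats(k)
    return [(st[i,4],*np.round(c[i],1)) for i in range(1,n) if st[i,4]>8],k
E
python3 - <<'E'
from h import *
s=r.snapshot("top")
cv2.imwrite("pics/c1.png",cv2.resize(s["image"][120:290,215:405,::-1],None,fx=4,fy=3.5*4/3.5,interpolation=cv2.INTER_CUBIC)[:600])
b=(215,160,345,285)
for nm,lo,hi in(("green",(45,120,60),(75,255,255)),("red",(0,150,80),(8,255,255)),("yel",(18,130,120),(32,255,255)),("white",(0,0,215),(180,40,255))):
    for a,u,v in blob(s,lo,hi,b)[0]: print(nm,a,u,v,np.round(w(s,u,v,.0255)[:2],4),np.round(w(s,u,v,.101)[:2],4))
m=blob(s,(100,130,80),(120,255,255),b)[1];n,l,st,c=cv2.connectedComponentsWithStats(m);i=1+np.argmax(st[1:,4])
cs,_=cv2.findContours((l==i).astype(np.uint8),cv2.RETR_EXTERNAL,cv2.CHAIN_APPROX_NONE)
e=cv2.fitEllipse(cv2.convexHull(cs[0]));print(e,st[i],w(s,*e[0],.012))
E
```

```text
green 36 289.9 267.0 [0.4041 0.3129] [0.399  0.3097]
red 28 237.8 197.7 [0.5677 0.4261] [0.5513 0.4151]
red 59 305.8 202.3 [0.5494 0.2706] [0.5342 0.2704]
yel 17 315.6 203.4 [0.5457 0.2483] [0.5308 0.2497]
yel 145 292.4 212.7 [0.5267 0.3023] [0.5131 0.2999]
yel 37 253.2 262.1 [0.4189 0.3944] [0.4129 0.3855]
white 34 266.4 176.6 [0.6145 0.359 ] [0.5948 0.3527]
white 13 304.2 212.2 [0.5265 0.2753] [0.5129 0.2748]
white 28 276.6 218.2 [0.5157 0.3387] [0.5029 0.3338]
((278.2306823730469, 222.6708984375), (104.19585418701172, 105.98553466796875), 57.33550262451172) [ 226  171  106  105 3320] [0.50740342 0.33622871 0.012     ]
```

View pics/c1.png

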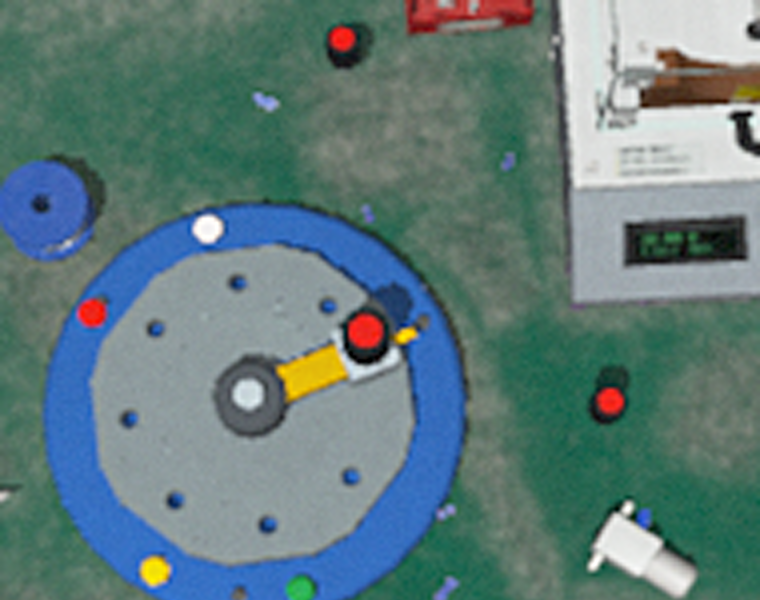

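The crop confirms it: the pin in the arm's bore (crop 366,335) has the largest knob, and those at (343,45) and (610,400) are smaller. The plate holes are visible too, and the one nearest green is at crop (268,524). Next I'll compute the axis, the bearings and the hole ring.

```bash
cat >> h.py <<'E'
from scipy.spatial.transform import Rotation as R
def shift(P):
    s=r.get_state();return np.round(R.from_quat(s["eef_rot"]).inv().apply(np.array(P)-s["tool_pos"])*100,2)
E
python3 - <<'E'
from h import *
from scipy.optimize import least_squares
s=r.snapshot("top")
B=np.array([w(s,u,v,.0255)[:2] for u,v in((289.9,267),(237.8,197.7),(253.2,262.1),(266.4,176.6))])
c=least_squares(lambda c:np.hypot(*(B-c).T)-.108,[.508,.336]).x
print("c",c,np.degrees(np.arctan2(*(B-c).T[::-1])),np.hypot(*(B-c).T))
print("pin",[ (np.round(p-c,4),np.hypot(*(p-c)),np.degrees(np.arctan2(*(p-c)[::-1]))) for p in[w(s,305.8,202.3,.101)[:2]]])
g=cv2.cvtColor(s["image"],cv2.COLOR_RGB2GRAY)
H=[]
for x,y in((237,282),(155,328),(128,419),(175,500),(267,524),(350,477),(327,305)):
    u,v=215+x/4,120+y/4;u0,v0=int(u)-4,int(v)-4
    p=g[v0:v0+9,u0:u0+9].astype(float);wt=np.clip(np.median(p)-15-p,0,None)
    yy,xx=np.mgrid[v0:v0+9,u0:u0+9];q=w(s,(xx*wt).sum()/wt.sum(),(yy*wt).sum()/wt.sum(),.033)[:2];H.append(q)
H=np.array(H)
f=least_squares(lambda c:np.hypot(*(H-c).T)-.07,c).x
print("hole centre",f)
for q in H: print(np.round(q,4),np.degrees(np.arctan2(*(q-f)[::-1])),np.hypot(*(q-f)))
print(shift([.40,-.3,.24]),shift([.40,.15,.24]),shift([.534,.27,.2]))
E
```

```text
c [0.50939733 0.33529278] [-167.98065408   57.289788    146.86429574   12.7276012 ] [0.10770522 0.10796019 0.108044   0.10776424]
pin [(array([ 0.0248, -0.0648]), np.float64(0.06941727815107236), np.float64(-69.09013938918987))]
hole centre [0.50969346 0.33675185]
[0.5796 0.3428] 4.907174178224296 0.07012249700522741
[0.5548 0.3903] 49.87279919964841 0.06998100701177941
[0.5037 0.4065] 94.91026809440926 0.06999427468920959
[0.456  0.3816] 140.118009184642 0.07000759755715177
[0.4399 0.3306] -174.94660945987928 0.07005784197476429
[0.4646 0.2832] -130.0729728798823 0.07002277450910871
[0.563  0.2914] -40.40556400659141 0.06995772821342952
[ 25.09 -19.21  -0.16] [ 42.69 -60.62  -0.12] [ 59.71 -66.42   3.89]
```

The green-station hole is clearly visible at about (0.440, 0.331), so the arm needs to turn about −105°. I'm moving toward the pin by a path that stays clear of the fixture.

Emit:
{"fn": "carry_out", "kwargs": {"rows": [[[29.8, -22.6, 0], [0, 0, 0], 0], [[29.8, -22.6, 0], [0, 0, 0], 0], [[29.8, -22.6, 0], [0, 0, 0], 0], [[29.8, -22.6, 0], [0, 0, 0], 0], [[29.8, -22.6, 0], [0, 0, 0], 0], [[29.8, -22.6, 0], [0, 0, 0], 0], [[29.8, -22.6, 0], [0, 0, 0], 0], [[29.8, -22.6, 0], [0, 0, 0], 0], [[29.8, -22.6, 0], [0, 0, 0], 0]], "newtons": 12}}

```text
clock: 1.1
tool_pos: [0.4329, -0.2463, 0.2389]
eef_rot: [0.979, 0.204, 0.001, -0.001]
contact_force: [0.2, -0.6, -0.2]
opening: 0.999
finger_force: 0.0
```

```bash
python3 - <<'E'
from h import *
s=r.get_state();print(s["tool_pos"],s["q"],shift([.43,.2,.24]),shift([.534,.2705,.2]))
E
```

```text
[ 0.43288201 -0.24625666  0.23885497] [ 0.5340717   0.52532987 -0.16640381  1.94229383  0.12796176  0.68325971
 -0.87024319] [ 1.753e+01 -4.104e+01 -2.000e-02] [ 29.87 -43.35   4.01]
```

Emit:
{"fn": "carry_out", "kwargs": {"rows": [[[17.5, -41.0, 0], [0, 0, 0], 0], [[17.5, -41.0, 0], [0, 0, 0], 0], [[17.5, -41.0, 0], [0, 0, 0], 0], [[17.5, -41.0, 0], [0, 0, 0], 0], [[17.5, -41.0, 0], [0, 0, 0], 0], [[17.5, -41.0, 0], [0, 0, -8], 0], [[17.5, -41.0, 0], [0, 0, -16], 0], [[17.5, -41.0, 0], [0, 0, -24], 0], [[17.5, -41.0, 0], [0, 0, -32], 0], [[17.5, -41.0, 0], [0, 0, -40], 0], [[17.5, -41.0, 0], [0, 0, -40], 0]]}}

```text
clock: 2.2
tool_pos: [0.4313, 0.1951, 0.2385]
eef_rot: [0.852, 0.523, -0.0, 0.0]
contact_force: [-0.0, -0.9, 0.0]
opening: 1.002
finger_force: 0.0
```

```bash
python3 - <<'E'
from h import *
s=r.get_state();print(s["tool_pos"],s["q"],shift([.5342,.2702,.16]),shift([.5342,.2702,.074]))
E
```

```text
[0.43129885 0.19507735 0.23846753] [-0.31299383  0.50662858 -0.31701257  2.00443609  0.24708645  0.66725733
 -1.25750267] [11.36  5.78  7.84] [11.36  5.78 16.44]
```

Emit:
{"fn": "carry_out", "kwargs": {"rows": [[[11.4, 5.8, 8.0], [0, 0, 0], 0], [[11.4, 5.8, 8.0], [0, 0, 0], 0], [[11.4, 5.8, 8.0], [0, 0, 0], 0], [[11.4, 5.8, 8.0], [0, 0, 0], 0], [[11.4, 5.8, 8.0], [0, 0, 0], 0]]}}

```text
clock: 2.7
tool_pos: [0.5346, 0.2676, 0.1573]
eef_rot: [0.854, 0.52, -0.002, 0.001]
contact_force: [0.3, -0.2, 0.1]
opening: 1.0
finger_force: 0.0
```

```bash
python3 - <<'E'
from h import *
s=r.snapshot("scene");b=(280,150,350,230)
for a,u,v in blob(s,(0,150,80),(8,255,255),b)[0]: print(a,u,v,w(s,u,v,.101))
print(px(s,[.5342,.2702,.101]))
cv2.imwrite("pics/s1.png",cv2.resize(s["image"][90:260,210:400,::-1],None,fx=3.5,fy=3.5))
st=r.get_state();print(st["tool_pos"],st["contact_force"],shift([.5342,.2702,.074]))
E
```

```text
38 309.3 181.6 [0.53079251 0.26990767 0.101     ]
[310.59561931 180.76386091]
[0.53431273 0.26766574 0.1585607 ] [-0.38674766 -0.140853   -0.53611779] [ 0.24 -0.13  8.46]
```

View pics/s1.png

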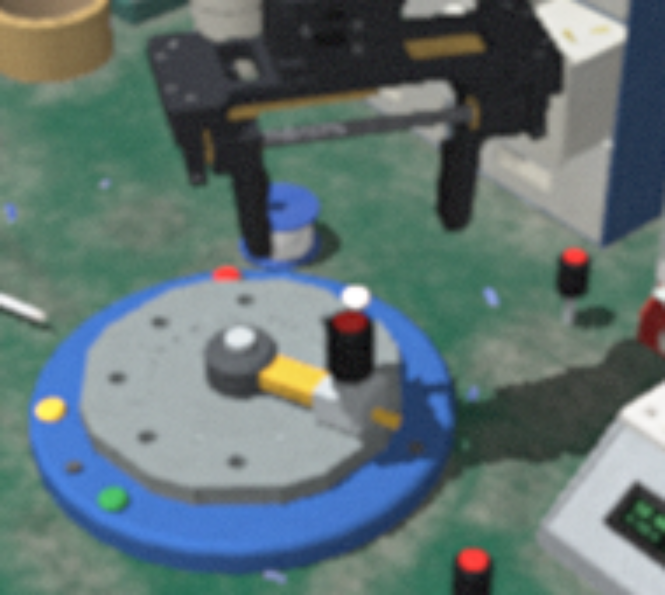

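The picture shows the fingers straddling the knob at (350,345), and both cameras agree to about 3 mm. I'll descend and close.

Emit:
{"fn": "carry_out", "kwargs": {"rows": [[[0.15, -0.1, 4.4], [0, 0, 0], 0], [[0.15, -0.1, 7.5], [0, 0, 0], 0], [[0.15, -0.1, 8.4], [0, 0, 0], 0.3], [[0.15, -0.1, 8.4], [0, 0, 0], 0.5], [[0.15, -0.1, 8.4], [0, 0, 0], 0.6], [[0.15, -0.1, 8.4], [0, 0, 0], 0.7], [[0.15, -0.1, 8.4], [0, 0, 0], 0.8], [[0.15, -0.1, 8.4], [0, 0, 0], 0.8], [[0.15, -0.1, 8.4], [0, 0, 0], 0.9]], "newtons": 12}}

```text
clock: 3.65
tool_pos: [0.5344, 0.2723, 0.0752]
eef_rot: [0.853, 0.523, 0.0, 0.0]
contact_force: [-0.3, 0.9, -0.4]
opening: 0.388
finger_force: 0.0
```

```bash
python3 - <<'E'
from h import *
s=r.get_state();print(s)
E
```

```text
{'clock': 3.65, 'q': array([-0.42408154,  0.8866093 , -0.21922725,  1.76068962,  0.33962045,
        0.53080402, -1.33050166]), 'qd': array([-0.00033403,  0.00573307, -0.00106855,  0.00169635, -0.00042672,
       -0.00088107,  0.00089258]), 'joint_torque': array([ 2.67558941e-02, -5.51783001e+01, -1.85222447e+00, -9.57365066e+00,
       -1.02293235e-02, -7.29659619e-02, -2.29920242e-04]), 'tool_pos': array([0.53442536, 0.27228576, 0.07515253]), 'eef_rot': array([8.52544490e-01, 5.22654547e-01, 3.37991899e-04, 5.11134886e-05]), 'contact_force': array([-0.25120023,  0.94521422, -0.38920503]), 'moment': array([-0.05436388, -0.0366329 , -0.01185022]), 'finger_force': 0.0, 'opening': 0.38845126088722776}
```

Emit:
{"fn": "carry_out", "kwargs": {"rows": [[[0, 0, 0], [0, 0, 0], 0.75], [[0, 0, 0], [0, 0, 0], 0.9], [[0, 0, 0], [0, 0, 0], 1], [[0, 0, 0], [0, 0, 0], 1], [[0, 0, 0], [0, 0, 0], 1]], "newtons": 12}}

```text
clock: 4.15
tool_pos: [0.5343, 0.2723, 0.0748]
eef_rot: [0.853, 0.523, 0.0, 0.0]
contact_force: [-0.5, -0.6, 2.3]
opening: 0.302
finger_force: 12.0
```

Emit:
{"fn": "carry_out", "kwargs": {"rows": [[[0, 0, -0.2], [0, 0, 0], 1], [[0, 0, -0.4], [0, 0, 0], 1], [[0, 0, -0.4], [0, 0, 0], 1], [[0, 0, -0.4], [0, 0, 0], 1]]}}

```text
clock: 4.55
tool_pos: [0.5342, 0.272, 0.0786]
eef_rot: [0.853, 0.523, -0.0, 0.0]
contact_force: [-0.1, -0.1, -1.2]
opening: 0.303
finger_force: 12.0
```

```bash
python3 - <<'E'
from h import *
for i in range(3): t=r.snapshot("scene");s=r.get_state();print(s["tool_pos"],s["contact_force"],s["opening"])
cv2.imwrite("pics/s2.png",cv2.resize(t["image"][120:240,220:370,::-1],None,fx=5,fy=5))
E
```

```text
[0.53417351 0.27204214 0.07858054] [ 0.39714837 -0.78642476 -1.70386834] 0.2956040402534807
[0.53417672 0.27207078 0.07856973] [ 0.38863019  0.09788471 -1.7942739 ] 0.3017888750208023
[0.53414196 0.27209823 0.07857311] [-0.42395291 -0.08261513 -1.54459144] 0.3001959675807145
```

View pics/s2.png

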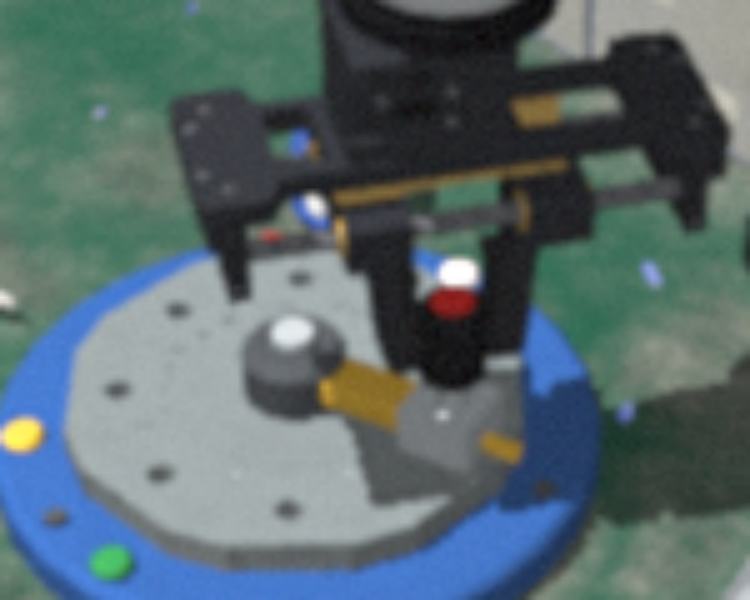

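The pin is gripped and lifted: the load on the wrist is about 1.6 N and the knob sits well between the fingers. Next I'll work out the arc.

```bash
cat >> h.py <<'E'
def arc(t0,t1,n,rad=.07):
    M=R.from_quat(r.get_state()["eef_rot"]).inv();t=np.radians(np.linspace(t0,t1,n+1));a=t[0]
    D=rad*np.c_[np.cos(t)-np.cos(a),np.sin(t)-np.sin(a),0*t]
    return np.round(M.apply(D)*100,2)[1:,:2].tolist()
E
python3 -c "
from h import *
print(arc(-70.3,-118.3,12))"
```

```text
[[-0.34, -0.35], [-0.66, -0.72], [-0.95, -1.11], [-1.22, -1.52], [-1.45, -1.95], [-1.66, -2.39], [-1.83, -2.85], [-1.97, -3.32], [-2.08, -3.8], [-2.15, -4.28], [-2.19, -4.77], [-2.2, -5.25]]
```

Emit:
{"fn": "carry_out", "kwargs": {"rows": [[[-0.34, -0.35, 0], [0, 0, 0], 1], [[-0.66, -0.72, 0], [0, 0, 0], 1], [[-0.95, -1.11, 0], [0, 0, 0], 1], [[-1.22, -1.52, 0], [0, 0, 0], 1], [[-1.45, -1.95, 0], [0, 0, 0], 1], [[-1.66, -2.39, 0], [0, 0, 0], 1], [[-1.83, -2.85, 0], [0, 0, 0], 1], [[-1.97, -3.32, 0], [0, 0, 0], 1], [[-2.08, -3.8, 0], [0, 0, 0], 1], [[-2.15, -4.28, 0], [0, 0, 0], 1], [[-2.19, -4.77, 0], [0, 0, 0], 1], [[-2.2, -5.25, 0], [0, 0, 0], 1]]}}

```text
clock: 5.9
tool_pos: [0.477, 0.2764, 0.0786]
eef_rot: [0.853, 0.523, -0.0, 0.0]
contact_force: [1.7, -1.3, -0.9]
opening: 0.3
finger_force: 12.0
```

```bash
python3 - <<'E'
from h import *
s=r.get_state();print(s["tool_pos"],s["q"],s["contact_force"],s["moment"])
print(arc(-118.3,-166.3,12))
E
```

```text
[0.47698723 0.27635739 0.07864212] [-0.49884928  0.84028335 -0.18590459  1.90896386  0.34225747  0.42337693
 -1.40866995] [ 1.71720848 -1.30774747 -0.89091062] [-0.16678639 -0.48777809 -0.01033629]
[[0.03, -0.49], [0.09, -0.97], [0.19, -1.45], [0.32, -1.92], [0.48, -2.38], [0.67, -2.83], [0.89, -3.27], [1.15, -3.68], [1.43, -4.08], [1.74, -4.46], [2.08, -4.82], [2.44, -5.15]]
```

Emit:
{"fn": "carry_out", "kwargs": {"rows": [[[0.03, -0.49, 0], [0, 0, 0], 1], [[0.09, -0.97, 0], [0, 0, 0], 1], [[0.19, -1.45, 0], [0, 0, 0], 1], [[0.32, -1.92, 0], [0, 0, 0], 1], [[0.48, -2.38, 0], [0, 0, 0], 1], [[0.67, -2.83, 0], [0, 0, 0], 1], [[0.89, -3.27, 0], [0, 0, 0], 1], [[1.15, -3.68, 0], [0, 0, 0], 1], [[1.43, -4.08, 0], [0, 0, 0], 1], [[1.74, -4.46, 0], [0, 0, 0], 1], [[2.08, -4.82, 0], [0, 0, 0], 1], [[2.44, -5.15, 0], [0, 0, 0], 1]]}}

```text
clock: 7.1
tool_pos: [0.4423, 0.3217, 0.0786]
eef_rot: [0.853, 0.523, -0.0, 0.0]
contact_force: [1.0, -1.8, -1.6]
opening: 0.301
finger_force: 12.0
```

```bash
python3 - <<'E'
from h import *
t=r.snapshot("top")
s=r.get_state();print(s["tool_pos"],s["contact_force"],s["moment"],s["opening"])
cv2.imwrite("pics/t2.png",cv2.resize(t["image"][160:285,220:345,::-1],None,fx=4.8,fy=4.8))
t=r.snapshot("scene")
cv2.imwrite("pics/s3.png",cv2.resize(t["image"][140:260,200:350,::-1],None,fx=5,fy=5))
E
```

```text
[0.4419506  0.32297432 0.07864322] [ 0.97929297 -1.709789   -1.9669731 ] [-0.33711581 -0.26436257 -0.0191646 ] 0.2980910580832157
```

View pics/s3.png

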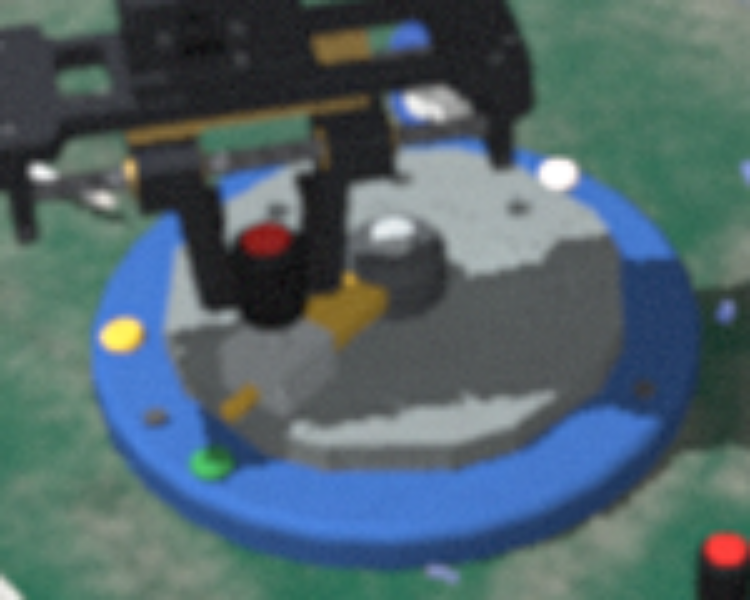

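The pointer is now near the green button (pin at crop 268,275), with the bearing estimated at −168° and the hole at about −175°. I'll lower gently at about −171.5° and feel for the plate.

```bash
python3 -c "
from h import *
print(arc(-167.5,-171.5,2)); print(arc(-171.5,-179.5,16))"
```

```text
[[0.19, -0.15], [0.39, -0.3]]
[[0.05, -0.04], [0.1, -0.07], [0.15, -0.1], [0.2, -0.14], [0.25, -0.17], [0.3, -0.2], [0.36, -0.24], [0.41, -0.27], [0.46, -0.3], [0.51, -0.33], [0.57, -0.36], [0.62, -0.39], [0.67, -0.42], [0.73, -0.45], [0.78, -0.48], [0.83, -0.51]]
```

Emit:
{"fn": "carry_out", "kwargs": {"rows": [[[0.19, -0.15, 0], [0, 0, 0], 1], [[0.39, -0.3, 0], [0, 0, 0], 1], [[0.39, -0.3, 0.1], [0, 0, 0], 1], [[0.39, -0.3, 0.2], [0, 0, 0], 1], [[0.39, -0.3, 0.3], [0, 0, 0], 1], [[0.39, -0.3, 0.35], [0, 0, 0], 1], [[0.39, -0.3, 0.35], [0, 0, 0], 1]]}}

```text
clock: 7.9
tool_pos: [0.4416, 0.3263, 0.0751]
eef_rot: [0.853, 0.523, -0.0, -0.0]
contact_force: [-0.5, -0.4, -1.8]
opening: 0.294
finger_force: 12.0
```

Emit:
{"fn": "carry_out", "kwargs": {"rows": [[[0, 0, 0.05], [0, 0, 0], 1], [[0, 0, 0.05], [0, 0, 0], 1]]}}

```text
clock: 8.1
tool_pos: [0.4416, 0.3264, 0.0748]
eef_rot: [0.853, 0.523, -0.0, -0.0]
contact_force: [-0.0, -0.1, -0.0]
opening: 0.302
finger_force: 12.0
```

Emit:
{"fn": "carry_out", "kwargs": {"rows": [[[0, 0, 0.03], [0, 0, 0], 1], [[0, 0, 0.03], [0, 0, 0], 1]]}}

```text
clock: 8.3
tool_pos: [0.4417, 0.3265, 0.0747]
eef_rot: [0.852, 0.523, 0.0, -0.0]
contact_force: [-2.2, -1.3, 3.7]
opening: 0.302
finger_force: 12.0
```

The pin touches the plate with about 5 N. I'm sliding gently toward the hole.

Emit:
{"fn": "carry_out", "kwargs": {"rows": [[[0.05, -0.04, 0], [0, 0, 0], 1], [[0.1, -0.07, 0], [0, 0, 0], 1], [[0.15, -0.1, 0], [0, 0, 0], 1], [[0.2, -0.14, 0], [0, 0, 0], 1]]}}

```text
clock: 8.7
tool_pos: [0.4419, 0.3279, 0.0746]
eef_rot: [0.853, 0.522, -0.0, 0.001]
contact_force: [-1.0, -2.7, 5.2]
opening: 0.3
finger_force: 12.0
```

Emit:
{"fn": "carry_out", "kwargs": {"rows": [[[0.05, -0.03, 0], [0, 0, 0], 1], [[0.1, -0.06, 0], [0, 0, 0], 1]]}}

```text
clock: 8.9
tool_pos: [0.442, 0.3292, 0.0745]
eef_rot: [0.853, 0.522, 0.0, 0.001]
contact_force: [0.7, -2.9, 3.3]
opening: 0.302
finger_force: 12.0
```

Emit:
{"fn": "carry_out", "kwargs": {"rows": [[[0.05, -0.03, 0], [0, 0, 0], 1], [[0.1, -0.06, 0], [0, 0, 0], 1]]}}

```text
clock: 9.1
tool_pos: [0.4418, 0.3308, 0.0744]
eef_rot: [0.853, 0.522, 0.0, 0.0]
contact_force: [1.5, -3.6, 3.6]
opening: 0.301
finger_force: 12.0
```

Emit:
{"fn": "carry_out", "kwargs": {"rows": [[[0.05, -0.03, 0], [0, 0, 0], 1], [[0.05, -0.03, 0], [0, 0, 0], 1]]}}

```text
clock: 9.3
tool_pos: [0.4414, 0.3317, 0.0743]
eef_rot: [0.853, 0.523, 0.0, 0.0]
contact_force: [2.5, -3.2, 1.6]
opening: 0.301
finger_force: 12.0
```

Emit:
{"fn": "carry_out", "kwargs": {"rows": [[[0.05, -0.03, 0], [0, 0, 0], 1], [[0.05, -0.03, 0], [0, 0, 0], 1]]}}

```text
clock: 9.5
tool_pos: [0.4411, 0.3324, 0.0742]
eef_rot: [0.852, 0.523, -0.0, -0.0]
contact_force: [1.9, -2.4, 1.8]
opening: 0.299
finger_force: 12.0
```

Emit:
{"fn": "carry_out", "kwargs": {"rows": [[[0.05, -0.03, 0], [0, 0, 0], 1], [[0.05, -0.03, 0], [0, 0, 0], 1]]}}

```text
clock: 9.7
tool_pos: [0.4409, 0.3332, 0.0743]
eef_rot: [0.852, 0.523, -0.0, -0.0]
contact_force: [1.6, -1.3, 0.3]
opening: 0.299
finger_force: 12.0
```

Emit:
{"fn": "carry_out", "kwargs": {"rows": [[[0, 0, 0.04], [0, 0, 0], 1], [[0, 0, 0.04], [0, 0, 0], 1]]}}

```text
clock: 9.9
tool_pos: [0.441, 0.3332, 0.0741]
eef_rot: [0.852, 0.523, 0.0, -0.0]
contact_force: [0.9, -2.3, 2.0]
opening: 0.301
finger_force: 12.0
```

Emit:
{"fn": "carry_out", "kwargs": {"rows": [[[0.05, -0.03, 0.02], [0, 0, 0], 1], [[0.05, -0.03, 0.02], [0, 0, 0], 1]]}}

```text
clock: 10.1
tool_pos: [0.4411, 0.3336, 0.074]
eef_rot: [0.852, 0.523, 0.0, -0.0]
contact_force: [0.3, -1.8, 4.0]
opening: 0.302
finger_force: 12.0
```

Emit:
{"fn": "carry_out", "kwargs": {"rows": [[[0.05, -0.03, 0.02], [0, 0, 0], 1], [[0.05, -0.03, 0.02], [0, 0, 0], 1]]}}

```text
clock: 10.3
tool_pos: [0.4413, 0.3341, 0.0738]
eef_rot: [0.853, 0.523, 0.0, 0.0]
contact_force: [1.0, -2.0, 5.1]
opening: 0.305
finger_force: 12.0
```

Emit:
{"fn": "carry_out", "kwargs": {"rows": [[[0.05, -0.03, 0.02], [0, 0, 0], 1], [[0.05, -0.03, 0.02], [0, 0, 0], 1]]}}

```text
clock: 10.5
tool_pos: [0.4414, 0.3347, 0.0737]
eef_rot: [0.853, 0.523, 0.0, 0.0]
contact_force: [1.1, -2.6, 6.1]
opening: 0.301
finger_force: 12.0
```

Emit:
{"fn": "carry_out", "kwargs": {"rows": [[[0.05, -0.03, 0.02], [0, 0, 0], 1], [[0.05, -0.03, 0.02], [0, 0, 0], 1]]}}

```text
clock: 10.7
tool_pos: [0.4414, 0.3351, 0.0736]
eef_rot: [0.853, 0.523, 0.0, 0.0]
contact_force: [1.3, -2.3, 6.3]
opening: 0.299
finger_force: 12.0
```

The force dipped around TCP y ≈ 0.333, which may have been the hole's edge. I'm sweeping back and watching the force.

Emit:
{"fn": "carry_out", "kwargs": {"rows": [[[-0.05, 0.03, 0], [0, 0, 0], 1], [[-0.05, 0.03, 0], [0, 0, 0], 1]]}}

```text
clock: 10.9
tool_pos: [0.4415, 0.335, 0.0736]
eef_rot: [0.853, 0.523, 0.001, -0.0]
contact_force: [0.5, -1.7, 5.2]
opening: 0.304
finger_force: 12.0
```

Emit:
{"fn": "carry_out", "kwargs": {"rows": [[[-0.05, 0.03, 0], [0, 0, 0], 1], [[-0.05, 0.03, 0], [0, 0, 0], 1]]}}

```text
clock: 11.1
tool_pos: [0.4415, 0.3349, 0.0736]
eef_rot: [0.852, 0.523, 0.001, -0.0]
contact_force: [0.7, -1.2, 5.3]
opening: 0.296
finger_force: 12.0
```

Emit:
{"fn": "carry_out", "kwargs": {"rows": [[[-0.05, 0.03, 0], [0, 0, 0], 1], [[-0.05, 0.03, 0], [0, 0, 0], 1]]}}

```text
clock: 11.3
tool_pos: [0.4415, 0.3347, 0.0736]
eef_rot: [0.852, 0.523, 0.001, -0.001]
contact_force: [0.6, -1.2, 4.8]
opening: 0.303
finger_force: 12.0
```

Emit:
{"fn": "carry_out", "kwargs": {"rows": [[[-0.05, 0.03, 0], [0, 0, 0], 1], [[-0.05, 0.03, 0], [0, 0, 0], 1]]}}

```text
clock: 11.5
tool_pos: [0.4414, 0.3345, 0.0737]
eef_rot: [0.852, 0.523, 0.001, -0.001]
contact_force: [0.1, 0.3, 4.3]
opening: 0.303
finger_force: 12.0
```

Emit:
{"fn": "carry_out", "kwargs": {"rows": [[[-0.05, 0.03, 0], [0, 0, 0], 1], [[-0.05, 0.03, 0], [0, 0, 0], 1]]}}

```text
clock: 11.7
tool_pos: [0.4414, 0.3343, 0.0737]
eef_rot: [0.852, 0.523, 0.001, -0.001]
contact_force: [0.7, 0.3, 5.3]
opening: 0.301
finger_force: 12.0
```

Emit:
{"fn": "carry_out", "kwargs": {"rows": [[[-0.05, 0.03, 0], [0, 0, 0], 1], [[-0.05, 0.03, 0], [0, 0, 0], 1]]}}

```text
clock: 11.9
tool_pos: [0.4414, 0.334, 0.0738]
eef_rot: [0.852, 0.523, 0.002, -0.001]
contact_force: [0.4, 1.0, 5.5]
opening: 0.301
finger_force: 12.0
```

Emit:
{"fn": "carry_out", "kwargs": {"rows": [[[-0.05, 0.03, 0], [0, 0, 0], 1], [[-0.05, 0.03, 0], [0, 0, 0], 1]]}}

```text
clock: 12.1
tool_pos: [0.4413, 0.3338, 0.0738]
eef_rot: [0.852, 0.523, 0.002, -0.002]
contact_force: [-0.5, 1.2, 5.1]
opening: 0.297
finger_force: 12.0
```

Emit:
{"fn": "carry_out", "kwargs": {"rows": [[[-0.05, 0.03, 0], [0, 0, 0], 1], [[-0.05, 0.03, 0], [0, 0, 0], 1]]}}

```text
clock: 12.3
tool_pos: [0.4413, 0.3336, 0.0738]
eef_rot: [0.852, 0.523, 0.002, -0.002]
contact_force: [0.7, 0.9, 5.9]
opening: 0.3
finger_force: 12.0
```

Emit:
{"fn": "carry_out", "kwargs": {"rows": [[[-0.05, 0.03, 0], [0, 0, 0], 1], [[-0.05, 0.03, 0], [0, 0, 0], 1]]}}

```text
clock: 12.5
tool_pos: [0.4412, 0.3333, 0.0738]
eef_rot: [0.852, 0.523, 0.002, -0.002]
contact_force: [0.2, 1.9, 4.4]
opening: 0.3
finger_force: 12.0
```

Emit:
{"fn": "carry_out", "kwargs": {"rows": [[[-0.05, 0.03, 0], [0, 0, 0], 1], [[-0.05, 0.03, 0], [0, 0, 0], 1]]}}

```text
clock: 12.7
tool_pos: [0.4412, 0.333, 0.0739]
eef_rot: [0.852, 0.523, 0.002, -0.002]
contact_force: [-0.2, 1.6, 4.5]
opening: 0.301
finger_force: 12.0
```

```bash
python3 - <<'E'
from h import *
t=r.snapshot("top");s=r.get_state();print(s["tool_pos"],s["contact_force"],R.from_quat(s["eef_rot"]).as_matrix()[:,2])
cv2.imwrite("pics/t3.png",cv2.resize(t["image"][160:285,220:345,::-1],None,fx=4.8,fy=4.8))
E
```

```text
[0.44116374 0.33306986 0.07389719] [-0.0764212   2.35190913  4.82758469] [ 0.00129668  0.00613191 -0.99998036]
```

View pics/t3.png

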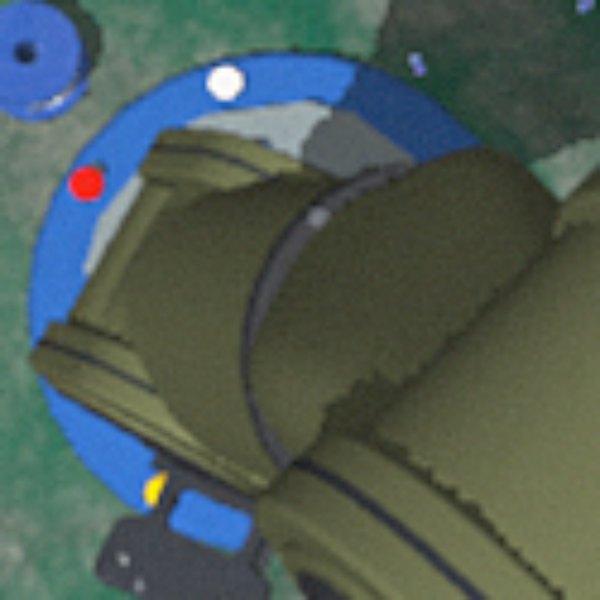

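The top view is blocked by the robot's arm. I'll wait a moment to see where the lagging motion settles.

Emit:
{"fn": "carry_out", "kwargs": {"rows": [[[0, 0, 0], [0, 0, 0], 1], [[0, 0, 0], [0, 0, 0], 1], [[0, 0, 0], [0, 0, 0], 1], [[0, 0, 0], [0, 0, 0], 1]]}}

```text
clock: 13.15
tool_pos: [0.4412, 0.333, 0.0739]
eef_rot: [0.852, 0.524, 0.002, -0.002]
contact_force: [-0.9, 2.3, 5.8]
opening: 0.301
finger_force: 12.0
```

Emit:
{"fn": "carry_out", "kwargs": {"rows": [[[0, 0, 0], [0, 0, 0], 1], [[0, 0, 0], [0, 0, 0], 1], [[0, 0, 0], [0, 0, 0], 1], [[0, 0, 0], [0, 0, 0], 1]]}}

```text
clock: 13.55
tool_pos: [0.4412, 0.333, 0.0739]
eef_rot: [0.852, 0.524, 0.002, -0.002]
contact_force: [-0.6, 2.4, 4.8]
opening: 0.301
finger_force: 12.0
```

The pin likely tilts within the bore's play while its tip is dragged along the plate. I'm switching to lift, step and probe, always approaching from the same side.

Emit:
{"fn": "carry_out", "kwargs": {"rows": [[[0, 0, -0.2], [0, 0, 0], 1], [[0, 0, -0.2], [0, 0, 0], 1], [[-0.1, 0.06, -0.2], [0, 0, 0], 1], [[-0.2, 0.12, -0.2], [0, 0, 0], 1], [[-0.2, 0.12, -0.2], [0, 0, 0], 1], [[-0.2, 0.12, -0.2], [0, 0, 0], 1]]}}

```text
clock: 14.15
tool_pos: [0.4417, 0.3268, 0.0751]
eef_rot: [0.853, 0.523, 0.0, 0.0]
contact_force: [0.7, 1.6, -1.4]
opening: 0.303
finger_force: 12.0
```

Emit:
{"fn": "carry_out", "kwargs": {"rows": [[[0.1, -0.06, 0], [0, 0, 0], 1], [[0.2, -0.12, 0], [0, 0, 0], 1], [[0.2, -0.12, 0], [0, 0, 0], 1]]}}

```text
clock: 14.45
tool_pos: [0.4412, 0.3285, 0.075]
eef_rot: [0.853, 0.523, -0.001, 0.001]
contact_force: [0.6, -1.0, -1.7]
opening: 0.303
finger_force: 12.0
```

Emit:
{"fn": "carry_out", "kwargs": {"rows": [[[0.08, -0.05, 0], [0, 0, 0], 1], [[0.08, -0.05, 0.08], [0, 0, 0], 1], [[0.08, -0.05, 0.14], [0, 0, 0], 1], [[0.08, -0.05, 0.14], [0, 0, 0], 1]]}}

```text
clock: 14.85
tool_pos: [0.4415, 0.3298, 0.0743]
eef_rot: [0.853, 0.522, 0.0, 0.0]
contact_force: [0.6, -1.5, 4.5]
opening: 0.298
finger_force: 12.0
```

Emit:
{"fn": "carry_out", "kwargs": {"rows": [[[0, 0, -0.14], [0, 0, 0], 1], [[0.08, -0.05, -0.14], [0, 0, 0], 1], [[0.08, -0.05, -0.06], [0, 0, 0], 1], [[0.08, -0.05, 0], [0, 0, 0], 1], [[0.08, -0.05, 0], [0, 0, 0], 1]]}}

```text
clock: 15.35
tool_pos: [0.4413, 0.3315, 0.0741]
eef_rot: [0.852, 0.523, 0.0, -0.0]
contact_force: [-0.0, -1.3, 3.1]
opening: 0.3
finger_force: 12.0
```

Emit:
{"fn": "carry_out", "kwargs": {"rows": [[[0, 0, -0.14], [0, 0, 0], 1], [[0.08, -0.05, -0.14], [0, 0, 0], 1], [[0.08, -0.05, -0.06], [0, 0, 0], 1], [[0.08, -0.05, 0], [0, 0, 0], 1], [[0.08, -0.05, 0], [0, 0, 0], 1]]}}

```text
clock: 15.85
tool_pos: [0.4412, 0.3325, 0.0741]
eef_rot: [0.852, 0.523, 0.0, -0.0]
contact_force: [-0.3, -0.5, 4.2]
opening: 0.3
finger_force: 12.0
```

Emit:
{"fn": "carry_out", "kwargs": {"rows": [[[0, 0, -0.14], [0, 0, 0], 1], [[0.08, -0.05, -0.14], [0, 0, 0], 1], [[0.08, -0.05, -0.06], [0, 0, 0], 1], [[0.08, -0.05, 0], [0, 0, 0], 1], [[0.08, -0.05, 0], [0, 0, 0], 1]]}}

```text
clock: 16.35
tool_pos: [0.4411, 0.3332, 0.074]
eef_rot: [0.853, 0.523, 0.0, -0.0]
contact_force: [-0.2, -1.6, 2.9]
opening: 0.303
finger_force: 12.0
```

No drop yet. I'll check the pin's bearing against the hole ring in the scene camera alone, so calibration errors cancel.

```bash
python3 - <<'E'
from h import *
from scipy.optimize import least_squares
s=r.snapshot("scene");s0=dict(s);s0["image"]=cv2.imread("pics/scene0.png")[:,:,::-1].copy()
g=cv2.cvtColor(s0["image"],cv2.COLOR_RGB2GRAY);H=[]
for u,v in((280,175.7),(255.7,182),(243.4,198),(252,214.6),(277.4,222)):
    u0,v0=round(u)-4,round(v)-3;p=g[v0:v0+7,u0:u0+9].astype(float);wt=np.clip(np.median(p)-15-p,0,None)
    yy,xx=np.mgrid[v0:v0+7,u0:u0+9];H.append(w(s,(xx*wt).sum()/wt.sum(),(yy*wt).sum()/wt.sum(),.033)[:2])
H=np.array(H);f=least_squares(lambda c:np.hypot(*(H-c).T)-.07,[.51,.336]).x
def br(p):p=p[:2]-f;return round(float(np.degrees(np.arctan2(p[1],p[0]))),2),round(float(np.hypot(*p)),4)
print("c",f,[br(q) for q in H])
for nm,S in(("0",s0),("now",s)):
    for a,u,v in blob(S,(0,140,60),(8,255,255),(225,150,350,235))[0]: print(nm,"red",a,u,v,br(w(S,u,v,.101)))
    for a,u,v in blob(S,(16,120,70),(32,255,255),(225,150,350,250))[0]: print(nm,"yel",a,u,v,br(w(S,u,v,.047)))
cv2.imwrite("pics/s4.png",cv2.resize(s["image"][160:250,210:320,::-1],None,fx=6.5,fy=6.5,interpolation=cv2.INTER_CUBIC))
E
```

```text
c [0.5070783  0.33679278] [(50.01, 0.07), (94.96, 0.0701), (139.98, 0.07), (-175.05, 0.07), (-130.08, 0.0701)]
0 red 20 274.5 167.8 (83.88, 0.0082)
0 red 51 309.2 181.7 (-70.76, 0.071)
0 yel 163 292.3 198.0 (-74.3, 0.0341)
0 yel 16 225.9 206.5 (163.22, 0.1058)
0 yel 32 320.1 208.9 (-72.47, 0.0962)
now red 36 248.7 186.9 (-174.74, 0.0697)
now yel 20 264.0 150.4 (64.22, 0.1447)
now yel 17 263.2 160.1 (68.57, 0.1106)
now yel 32 229.8 165.5 (100.08, 0.1355)
now yel 142 267.1 200.5 (-168.04, 0.0327)
now yel 16 225.9 206.5 (163.22, 0.1058)
now yel 26 243.1 217.7 (-170.18, 0.0961)
```

View pics/s4.png

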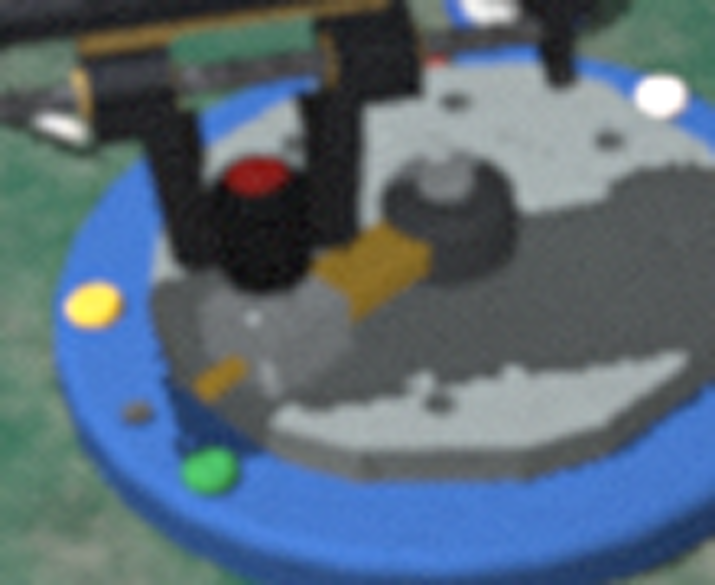

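In the scene camera's own frame the hole is at −175.05° and the knob cap reads −174.7° ± 1°; the crop shows the cap at (258,176) with no drop. I'll continue probing forward in fine steps.

Emit:
{"fn": "carry_out", "kwargs": {"rows": [[[0, 0, -0.14], [0, 0, 0], 1], [[0.08, -0.04, -0.14], [0, 0, 0], 1], [[0.08, -0.04, -0.06], [0, 0, 0], 1], [[0.08, -0.04, 0], [0, 0, 0], 1], [[0.08, -0.04, 0], [0, 0, 0], 1]]}}

```text
clock: 16.9
tool_pos: [0.4411, 0.3341, 0.0739]
eef_rot: [0.853, 0.523, 0.0, -0.0]
contact_force: [-0.2, -1.7, 1.1]
opening: 0.301
finger_force: 12.0
```

Emit:
{"fn": "carry_out", "kwargs": {"rows": [[[0, 0, -0.14], [0, 0, 0], 1], [[0.08, -0.04, -0.14], [0, 0, 0], 1], [[0.08, -0.04, -0.06], [0, 0, 0], 1], [[0.08, -0.04, 0], [0, 0, 0], 1], [[0.08, -0.04, 0], [0, 0, 0], 1]]}}

```text
clock: 17.4
tool_pos: [0.4409, 0.3349, 0.0736]
eef_rot: [0.853, 0.523, -0.0, 0.0]
contact_force: [0.1, -2.1, -0.5]
opening: 0.299
finger_force: 12.0
```

Emit:
{"fn": "carry_out", "kwargs": {"rows": [[[0, 0, -0.14], [0, 0, 0], 1], [[0.08, -0.04, -0.14], [0, 0, 0], 1], [[0.08, -0.04, -0.06], [0, 0, 0], 1], [[0.08, -0.04, 0], [0, 0, 0], 1], [[0.08, -0.04, 0], [0, 0, 0], 1]]}}

```text
clock: 17.9
tool_pos: [0.441, 0.3357, 0.0737]
eef_rot: [0.853, 0.523, -0.0, 0.0]
contact_force: [0.2, -2.0, -0.7]
opening: 0.302
finger_force: 12.0
```

Emit:
{"fn": "carry_out", "kwargs": {"rows": [[[0, 0, -0.14], [0, 0, 0], 1], [[0.08, -0.04, -0.14], [0, 0, 0], 1], [[0.08, -0.04, -0.06], [0, 0, 0], 1], [[0.08, -0.04, 0], [0, 0, 0], 1], [[0.08, -0.04, 0], [0, 0, 0], 1]]}}

```text
clock: 18.4
tool_pos: [0.441, 0.3367, 0.0737]
eef_rot: [0.853, 0.523, -0.0, 0.0]
contact_force: [-0.5, -2.0, -0.9]
opening: 0.3
finger_force: 12.0
```

Emit:
{"fn": "carry_out", "kwargs": {"rows": [[[0, 0, 0.04], [0, 0, 0], 1], [[0, 0, 0.08], [0, 0, 0], 1], [[0, 0, 0.08], [0, 0, 0], 1]]}}

```text
clock: 18.7
tool_pos: [0.4411, 0.3366, 0.073]
eef_rot: [0.853, 0.523, -0.0, 0.0]
contact_force: [-0.5, -1.8, -0.9]
opening: 0.3
finger_force: 12.0
```

Emit:
{"fn": "carry_out", "kwargs": {"rows": [[[0, 0, 0.05], [0, 0, 0], 1], [[0, 0, 0.1], [0, 0, 0], 1], [[0, 0, 0.1], [0, 0, 0], 1]]}}

```text
clock: 19.0
tool_pos: [0.441, 0.3366, 0.0719]
eef_rot: [0.853, 0.523, -0.0, 0.0]
contact_force: [-0.0, -0.8, -0.4]
opening: 0.301
finger_force: 12.0
```

There's no resistance 2 mm below plate level, so the pin is going into the hole. I'm continuing down gently.

Emit:
{"fn": "carry_out", "kwargs": {"rows": [[[0, 0, 0.08], [0, 0, 0], 1], [[0, 0, 0.16], [0, 0, 0], 1], [[0, 0, 0.24], [0, 0, 0], 1], [[0, 0, 0.24], [0, 0, 0], 1]]}}

```text
clock: 19.4
tool_pos: [0.441, 0.3366, 0.0694]
eef_rot: [0.853, 0.523, -0.0, 0.0]
contact_force: [-0.4, -1.6, -0.9]
opening: 0.303
finger_force: 12.0
```

Emit:
{"fn": "carry_out", "kwargs": {"rows": [[[0, 0, 0.08], [0, 0, 0], 1], [[0, 0, 0.16], [0, 0, 0], 1], [[0, 0, 0.24], [0, 0, 0], 1], [[0, 0, 0.24], [0, 0, 0], 1]]}}

```text
clock: 19.8
tool_pos: [0.441, 0.3366, 0.0671]
eef_rot: [0.853, 0.523, -0.0, 0.0]
contact_force: [-0.7, -1.1, -0.8]
opening: 0.3
finger_force: 12.0
```

Emit:
{"fn": "carry_out", "kwargs": {"rows": [[[0, 0, 0.08], [0, 0, 0], 1], [[0, 0, 0.16], [0, 0, 0], 1], [[0, 0, 0.24], [0, 0, 0], 1], [[0, 0, 0.24], [0, 0, 0], 1]]}}

```text
clock: 20.2
tool_pos: [0.441, 0.3365, 0.0653]
eef_rot: [0.853, 0.523, -0.0, 0.0]
contact_force: [-1.7, -3.0, 5.9]
opening: 0.295
finger_force: 12.0
```

Emit:
{"fn": "carry_out", "kwargs": {"rows": [[[0, 0, 0.05], [0, 0, 0], 1], [[0, 0, 0.1], [0, 0, 0], 1], [[0, 0, 0.1], [0, 0, 0], 1]]}}

```text
clock: 20.5
tool_pos: [0.441, 0.3365, 0.065]
eef_rot: [0.853, 0.523, 0.0, 0.0]
contact_force: [-3.4, -3.9, 13.5]
opening: 0.3
finger_force: 12.0
```

Emit:
{"fn": "carry_out", "kwargs": {"rows": [[[0, 0, -0.08], [0, 0, 0], 1], [[0, 0, -0.08], [0, 0, 0], 0.6], [[0, 0, -0.08], [0, 0, 0], 0.5], [[0, 0, -0.08], [0, 0, 0], 0.4], [[0, 0, -0.08], [0, 0, 0], 0.4], [[0, 0, -0.08], [0, 0, 0], 0.4]]}}

```text
clock: 21.1
tool_pos: [0.4411, 0.3369, 0.0645]
eef_rot: [0.853, 0.523, 0.0, -0.0]
contact_force: [-0.4, -0.6, -0.5]
opening: 0.605
finger_force: 0.0
```

```bash
python3 - <<'E'
from h import *
s=r.snapshot("scene");st=r.get_state();print(st["tool_pos"],st["contact_force"],st["opening"])
for a,u,v in blob(s,(0,140,60),(8,255,255),(225,150,350,235))[0]: print("red",a,u,v)
for z in(.091,.0925,.101):print(z,px(s,[.4373,.3307,z]))
cv2.imwrite("pics/s5.png",cv2.resize(s["image"][160:250,210:320,::-1],None,fx=6.5,fy=6.5,interpolation=cv2.INTER_CUBIC))
E
```

```text
[0.44111264 0.33680139 0.06450491] [-0.06271789 -0.26646137  0.46696704] 0.6009728604040149
red 43 248.5 190.1
0.091 [248.88999287 191.12299449]
0.0925 [248.82128745 190.49496118]
0.101 [248.42912831 186.91025128]
```

View pics/s5.png

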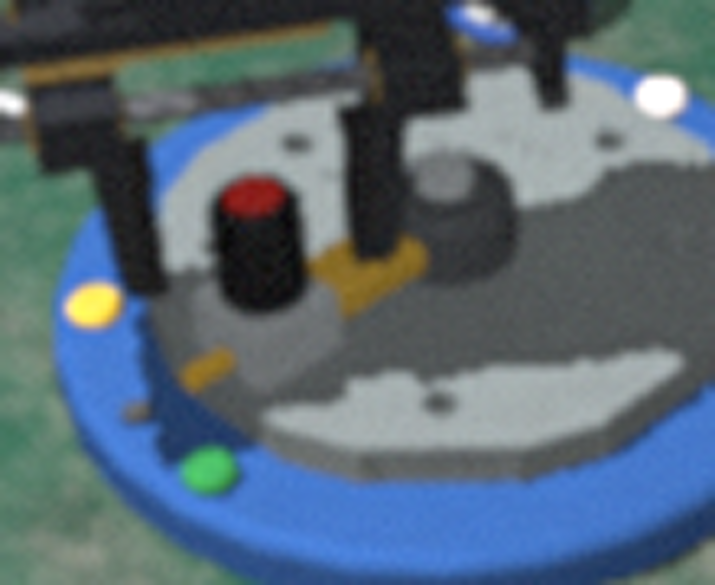

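The knob seems to sit on the block (cap at crop 252,197). I'll check the cap height by solving for z with the radius known.

```bash
python3 - <<'E'
from h import *
s=r.snapshot("scene")
c=cv2.imread
def cap(S,box):
    h=S.astype(int);m=np.clip(h[:,:,0]-np.maximum(h[:,:,1],h[:,:,2])-25,0,None).astype(float);x0,y0,x1,y1=box
    m=m[y0:y1,x0:x1];yy,xx=np.mgrid[y0:y1,x0:x1];return (xx*m).sum()/m.sum(),(yy*m).sum()/m.sum()
i0=c("pics/scene0.png")[:,:,::-1];a=cap(i0,(300,174,318,189));b=cap(s["image"],(240,183,257,196))
print(a,b);C=np.array([.5071,.3368])
for n,p,zs in(("init",a,(.099,.101,.103)),("now",b,(.089,.091,.093,.095,.097))):
    for z in zs:q=w(s,*p,z)[:2]-C;print(n,z,round(np.degrees(np.arctan2(q[1],q[0])),2),round(np.hypot(*q),4))
E
```

```text
(np.float64(309.50673421475346), np.float64(181.39750401581614)) (np.float64(248.48725395288804), np.float64(189.8464020651823))
init 0.099 -68.16 0.0698
init 0.101 -69.93 0.071
init 0.103 -71.64 0.0722
now 0.089 -179.51 0.067
now 0.091 -177.78 0.0683
now 0.093 -176.13 0.0697
now 0.095 -174.53 0.0711
now 0.097 -173.0 0.0726
```

The cap height is ambiguous, at 91–94 mm. I'll measure it by feel, and seat the pin if needed, by touching the knob's top lightly with closed fingers.

Emit:
{"fn": "carry_out", "kwargs": {"rows": [[[0, 0, -2.5], [0, 0, 0], 0.4], [[0, 0, -4.6], [0, 0, 0], 0.4], [[0, 0, -4.6], [0, 0, 0], 0.6], [[-0.2, 0, -4.6], [0, 0, 0], 0.8], [[-0.2, 0, -4.6], [0, 0, 0], 1], [[-0.2, 0, -4.6], [0, 0, 0], 1], [[-0.2, 0, -4.6], [0, 0, 0], 1], [[-0.2, 0, -4.6], [0, 0, 0], 1], [[-0.2, 0, -4.6], [0, 0, 0], 1]]}}

```text
clock: 22.1
tool_pos: [0.44, 0.3348, 0.1103]
eef_rot: [0.853, 0.523, -0.0, 0.0]
contact_force: [0.5, -0.9, -0.2]
opening: 0.006
finger_force: 0.0
```

Emit:
{"fn": "carry_out", "kwargs": {"rows": [[[0, 0, 0.5], [0, 0, 0], 1], [[0, 0, 1.0], [0, 0, 0], 1], [[0, 0, 1.2], [0, 0, 0], 1], [[0, 0, 1.2], [0, 0, 0], 1]]}}

```text
clock: 22.5
tool_pos: [0.4399, 0.3346, 0.098]
eef_rot: [0.853, 0.523, -0.001, 0.0]
contact_force: [0.0, 0.2, 0.6]
opening: 0.003
finger_force: 0.0
```

Emit:
{"fn": "carry_out", "kwargs": {"rows": [[[0, 0, 0.1], [0, 0, 0], 1], [[0, 0, 0.2], [0, 0, 0], 1], [[0, 0, 0.2], [0, 0, 0], 1]]}}

```text
clock: 22.8
tool_pos: [0.4402, 0.3349, 0.0966]
eef_rot: [0.853, 0.523, 0.0, 0.0]
contact_force: [-0.0, 1.0, 0.0]
opening: 0.004
finger_force: 0.0
```

Emit:
{"fn": "carry_out", "kwargs": {"rows": [[[0, 0, 0.1], [0, 0, 0], 1], [[0, 0, 0.1], [0, 0, 0], 1]]}}

```text
clock: 23.0
tool_pos: [0.4401, 0.3349, 0.0956]
eef_rot: [0.853, 0.523, -0.0, 0.0]
contact_force: [1.0, 0.1, -1.2]
opening: 0.004
finger_force: 0.0
```

Emit:
{"fn": "carry_out", "kwargs": {"rows": [[[0, 0, 0.1], [0, 0, 0], 1], [[0, 0, 0.1], [0, 0, 0], 1]]}}

```text
clock: 23.2
tool_pos: [0.4401, 0.3348, 0.0945]
eef_rot: [0.853, 0.523, -0.0, 0.0]
contact_force: [0.4, 0.4, -0.2]
opening: 0.003
finger_force: 0.0
```

Emit:
{"fn": "carry_out", "kwargs": {"rows": [[[0, 0, 0.08], [0, 0, 0], 1], [[0, 0, 0.08], [0, 0, 0], 1]]}}

```text
clock: 23.4
tool_pos: [0.4401, 0.3348, 0.0937]
eef_rot: [0.853, 0.523, -0.0, 0.0]
contact_force: [-0.7, -0.9, 0.0]
opening: 0.004
finger_force: 0.0
```

Emit:
{"fn": "carry_out", "kwargs": {"rows": [[[0, 0, 0.07], [0, 0, 0], 1], [[0, 0, 0.07], [0, 0, 0], 1]]}}

```text
clock: 23.6
tool_pos: [0.4401, 0.3348, 0.093]
eef_rot: [0.853, 0.523, -0.0, 0.0]
contact_force: [-0.6, -0.9, -0.7]
opening: 0.005
finger_force: 0.0
```

Emit:
{"fn": "carry_out", "kwargs": {"rows": [[[0, 0, 0.07], [0, 0, 0], 1], [[0, 0, 0.07], [0, 0, 0], 1]]}}

```text
clock: 23.8
tool_pos: [0.4402, 0.3348, 0.0924]
eef_rot: [0.853, 0.523, 0.0, 0.0]
contact_force: [-0.4, -0.6, -0.1]
opening: 0.005
finger_force: 0.2
```

Emit:
{"fn": "carry_out", "kwargs": {"rows": [[[0, 0, 0.08], [0, 0, 0], 1], [[0, 0, 0.08], [0, 0, 0], 1]]}}

```text
clock: 24.0
tool_pos: [0.4403, 0.3347, 0.0921]
eef_rot: [0.853, 0.523, 0.0, 0.0]
contact_force: [-1.1, -1.1, 6.3]
opening: 0.004
finger_force: 2.5
```

Emit:
{"fn": "carry_out", "kwargs": {"rows": [[[0, 0, 0.06], [0, 0, 0], 1], [[0, 0, 0.06], [0, 0, 0], 1]]}}

```text
clock: 24.2
tool_pos: [0.4403, 0.3346, 0.0919]
eef_rot: [0.853, 0.523, 0.0, 0.0]
contact_force: [-1.0, -1.4, 10.0]
opening: 0.003
finger_force: 4.6
```

The knob's top is at about 92 mm with a firm stop: the pin is home. I'm retracting upward and checking.

Emit:
{"fn": "carry_out", "kwargs": {"rows": [[[0, 0, -2], [0, 0, 0], 1], [[0, 0, -6], [0, 0, 0], 1], [[0, 0, -10], [0, 0, 0], 1], [[0, 0, -12], [0, 0, 0], 1], [[0, 0, -12], [0, 0, 0], 1], [[0, 0, -12], [0, 0, 0], 1]]}}

```text
clock: 24.8
tool_pos: [0.4401, 0.3346, 0.2108]
eef_rot: [0.853, 0.523, 0.0, 0.0]
contact_force: [-0.2, -0.7, 0.0]
opening: 0.0
finger_force: 0.0
```

```bash
python3 - <<'E'
from h import *
s=r.snapshot("scene");st=r.get_state();print(st["tool_pos"],st["contact_force"],np.abs(st["qd"]).max())
cv2.imwrite("pics/s6.png",cv2.resize(s["image"][160:250,210:320,::-1],None,fx=6.5,fy=6.5,interpolation=cv2.INTER_CUBIC))
E
```

```text
[0.43963639 0.33426678 0.21007021] [ 0.37067958 -0.82560374 -0.74844144] 0.01695055112726695
```

View pics/s6.png

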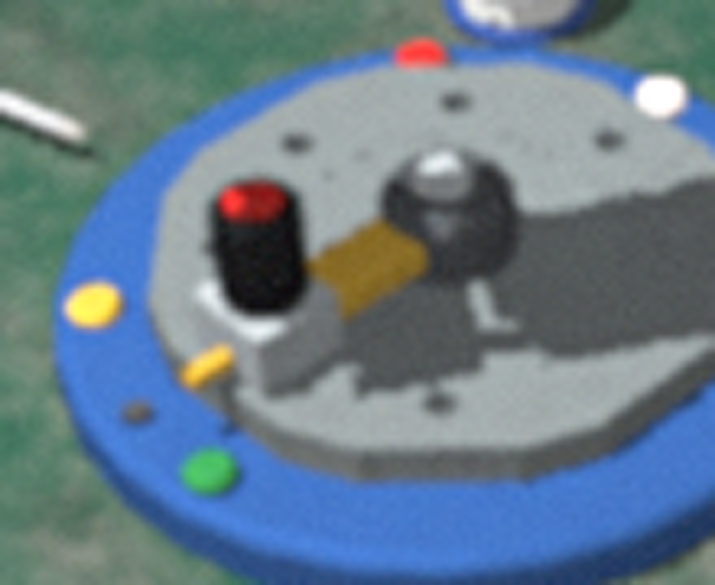

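The picture shows the knob seated flat on the block (crop 258,300) at the green station, with the gripper well clear. I'm handing the job in.

```bash
python3 -c "
from plant import r
print(r.finish_job())"
```

```text
the job is handed in; nothing more can be done
None
```

The pin is locked home in the green station's hole, released and with the gripper clear, and the job was handed in at about 25 s; no verdict came back.

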